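# Set out the microscope kit from its stack

### The job

The microscope kit has been left in one stack on the lab counter: take it apart and set each piece down flat on the floor of the dock made for its shape and size - the oil bottle in the small round dock, the square cover-glass box in the square dock, the steel pot in the large round dock and the slide box lengthwise in the oblong dock. Keep every piece upright throughout, and leave the sample jar and the tally counter where they stand.

Things in the scene. Friction and masses are not known exactly. Their poses are not given: they have to be found in the camera images.
- oil_bottle: Small immersion-oil bottle, top of the stack at the start: amber round body 30 mm diameter, 38 mm high, black cap 20 mm diameter above it, 56 mm high in all. About 45 g. Origin: centre of its underside; z up.
- cover_box: Square white cover-glass box, second from the top, under the bottle: 46 x 46 mm, 28 mm high, closed and flat on top. About 60 g. Origin: centre of its underside; z up. x and y along its sides.
- steel_pot: Round steel pot with a flat lid fixed on it, third from the top: body 56 mm diameter, 28 mm high, lid 58 mm diameter, 34 mm high in all. About 150 g. Origin: centre of its underside; z up.
- slide_box: Oblong closed slide box, of plain brown wood, its lid fixed shut, bottom of the stack, standing on the counter: 100 mm along its x, 62 mm along its y, 32 mm high, flat on top. About 180 g. Origin: centre of its underside; z up.
- small_round_dock: Home of the oil bottle. Fixed shallow dock standing on the counter: floor 3 mm thick, black, rim of bare metal 4 mm thick and 11 mm high over the counter; round well 46 mm inner, 54 mm outer diameter. Origin: centre of its underside; z up.
- square_dock: Home of the cover-glass box. Fixed shallow dock standing on the counter: floor 3 mm thick, black, rim of bare metal 4 mm thick and 11 mm high over the counter; square well 62 x 62 mm inside, 70 x 70 mm outside. Origin: centre of its underside; z up. x and y along its sides.
- large_round_dock: Home of the steel pot. Fixed shallow dock standing on the counter: floor 3 mm thick, black, rim of bare metal 4 mm thick and 11 mm high over the counter; round well 76 mm inner, 84 mm outer diameter. Origin: centre of its underside; z up.
- oblong_dock: Home of the slide box. Fixed shallow dock standing on the counter: floor 3 mm thick, black, rim of bare metal 4 mm thick and 11 mm high over the counter; oblong well 116 mm along its x, 78 mm along its y inside, 124 x 86 mm outside. Origin: centre of its underside; z up.
- sample_jar: Bystander, loose: white sample jar with a yellow lid, 52 mm diameter, 58 mm high. Leave it alone. Origin: centre of its underside; z up.
- tally_counter: Bystander, loose: small steel hand tally counter, 60 x 46 mm, 26 mm high with a dark button to 36 mm. Leave it alone. Origin: centre of its underside; z up.

How it is judged:
By the outcome, as a careful person would: the job done as asked, in the order asked, and still so for the second after the job is handed in, with the robot touching nothing.
It also fails if it takes over 120 s, if anything falls off the work surface, if the arm or the gripper's body presses on something with over 40 N, if the wrist force passes 120 N, or if a joint passes its speed limit or range.

### The arm

A 6-joint arm with a two-finger parallel gripper is mounted at the origin on the work surface. World frame = base frame: x ahead of the robot, y to its left, z up, the work surface at z = 0. Lengths are in m, angles in rad, forces in N, time in s.
With the tool pointing down it reaches from about 0.325 to 0.9 m from the base axis. Payload 6.1 kg.
Tool frame: the origin (TCP) lies on the centre line of the jaws, within the pads' length; the fingertips stand 8 mm ahead of it and the grasp point (between the pads) lies 11 mm behind it; z points along the fingers, y is the line along which they close (so a half turn about z gives the same grasp; the last joint's range is limited). The gripper opens to 87 mm and grips with 3 to 60 N. Pads are 19 mm wide; open, the fingers measure 117 mm over their backs; the gripper's body (75 mm by 190 mm) begins 51 mm behind the grasp point.
Start: joints at [1.13, 0.22, 1.526, -0, 1.395, -0.126], TCP at [0.194, 0.594, 0.231] pointing down, gripper open.
Joint ranges: [-2.98, 2.98], [-0.91, 2.08], [0.09, 2.57], [-1.24, 4.39], [0.2, 2.65], [-2.68, 2.68]. Speed limits (rad/s): [2.57, 2.57, 3.01, 3.14, 3.14, 3.14].

### API

Orientations are given as a rotation vector (axis times angle).
In Python, from station import bot gives the robot as it stands. The module is installed in compiled form; this text tells all that it offers. Calls block until the motion is done:
- bot.reach(position, orientation): joint-space move of the TCP to a pose.
- bot.move_l(position, rate=0.15, orientation=None, stop_force=None): straight line of the TCP; orientation=None keeps the orientation; rate is the mean speed in m/s. With stop_force (N) it stops when the force on the tool has changed by that much, and returns True; else False.
- bot.move_joints(angles): joint-space move.
- bot.grip(opening, squeeze=None): finger opening in m; squeeze is the grip in N (None keeps the last); returns when the fingers have stopped.
- bot.dwell(seconds).
- bot.ik(position, orientation): joint angles nearest the present ones, or None.
- bot.sense(): the state.
- bot.read_camera(name): name is "scene" or "top" or "wrist"; returns a dict with "frame" (420x560x3 uint8, red, green, blue), "fx", "fy", "cx", "cy" (pixels), "R" (3x3) and "t" (3): a world point X has camera coordinates R X + t. Camera axes: x right, y down, z forward; pixel columns grow to the right and rows downward; lengths in m; the calibration is good to about 2 mm. The wrist camera is an equidistant fisheye: a pixel r from the principal point sees the ray r / f radians off the axis. A picture is of the moment at which its call begins. There is no depth.
A pose or a line that the arm cannot do raises bot.MotionError and nothing moves.
- bot.close_job(): hands the job in; it is judged then, once.
Trained networks look in the newest picture that a camera, given by its name, has taken for a name from the list of things; names that differ only in an ending like _2 or _b are one class to them, and where a whole thing is asked for, a point or a joint stands for the part that bears it (a point fixed in the world has none). Each returns a list of dicts, best first, with "confidence" (0 to 1); they miss things now and then, are a little off and sometimes report something else, mostly with a low value. They report only what shows in the picture. A call takes as long as a camera call.
- bot.look_for(camera, thing): "centre" ([x, y, z] in m, in world coordinates, good to about 4 mm: the middle of the surface that is visible of it).
- bot.tip_of(camera, thing): "centre" ([x, y, z] in m, in world coordinates, good to about 4 mm: a listed point, or the origin of a listed thing).
The state is a dict: "time": time; "joint_pos": joint angles; "joint_vel": joint speeds; "joint_torque": joint torques, N m; "ee_pos": TCP position; "orientation": TCP orientation; "contact_force": force on the tool from outside, world axes, zero at the start; "moment": the same for the moment, N m; "grip_width": finger opening in m; "grip_force": force on a finger pad.
Only numpy, scipy, OpenCV 4.12 (cv2) and the standard library are available. Lean on these libraries where they do the work, as an engineer would, in place of code of your own. Each camera call takes 0.05 s, during which the arm holds its last target. There are 200 camera calls.

## Working session

There is one attempt and no reset: what is moved stays moved. The work goes in short steps, each a Python script; the robot and the scene stay as the last script left them, time stands still between calls to the robot, and variables do not carry over. Pictures are saved under pics/ and viewed, at most 14 in all, crops included, and the job is handed in when it is done.

```bash
mkdir -p pics; python3 - <<'E'
from station import bot
import cv2
for c in ("top","scene"):
    d=bot.read_camera(c); cv2.imwrite(f"pics/{c}0.png",d["frame"][:,:,::-1])
    print(c,d["fx"],d["cx"],d["cy"],d["R"],d["t"])
    for n in "oil_bottle cover_box steel_pot slide_box small_round_dock square_dock large_round_dock oblong_dock sample_jar tally_counter".split():
        print(n,[(x["centre"],x["confidence"]) for x in bot.tip_of(c,n)[:2]])
print(bot.sense())
E
```

```text
top 434.40775508349356 281.4016953897282 207.24116656498185 [[ 0.01617562 -0.99986236  0.00368945]
 [-0.99377413 -0.01648371 -0.11018741]
 [ 0.11023306 -0.00188413 -0.99390398]] [0.04070526 0.57544174 1.07675128]
oil_bottle [([0.6528, 0.1764, 0.0931], 0.55)]
cover_box [([0.6434, 0.1754, 0.0656], 0.82)]
steel_pot [([0.6413, 0.1728, 0.0341], 0.51)]
slide_box [([0.6498, 0.1736, 0.0021], 0.59)]
small_round_dock [([0.6579, -0.1753, 0.0008], 0.73)]
square_dock [([0.4421, -0.0124, -0.0018], 0.62)]
large_round_dock [([0.557, 0.4069, -0.0002], 0.74), ([0.4373, -0.2903, -0.0014], 0.57)]
oblong_dock [([0.441, 0.3075, 0.0038], 0.77)]
sample_jar [([0.5557, 0.4068, 0.0005], 0.79), ([0.4342, -0.2933, 0.0026], 0.34)]
tally_counter [([0.6923, -0.0061, -0.005], 0.87), ([0.4399, -0.0127, 0.0005], 0.45)]
scene 488.8584374901005 273.8746616035064 205.62994411075945 [[-0.5169033   0.85596649 -0.01150402]
 [ 0.63902818  0.37688634 -0.67052193]
 [-0.5696086  -0.35394639 -0.74180051]] [ 0.22097629 -0.32457448  1.39238069]
oil_bottle [([0.6469, 0.17, 0.03], 0.61)]
cover_box [([0.652, 0.1737, 0.0657], 0.83), (
[... 484 characters left out ...]
 0.74)]
{'time': 1.1, 'joint_pos': array([ 1.12992184e+00,  2.20369741e-01,  1.52650231e+00,  2.76279411e-05,
        1.39470776e+00, -1.26102427e-01]), 'joint_vel': array([-0.00031118, -0.00118689,  0.00019858, -0.00071887,  0.00074794,
        0.00088559]), 'joint_torque': array([-7.18952765e-05, -4.94587970e+01, -3.87705553e+01,  7.01034022e-02,
        4.72212886e-02, -2.78176338e-05]), 'ee_pos': array([0.19349295, 0.59428618, 0.23055518]), 'orientation': array([-4.92408037e-01, -3.10274028e+00, -3.13301414e-05]), 'contact_force': array([ 0.41439486, -0.10693679, -1.42400426]), 'moment': array([ 0.01222195,  0.07620701, -0.01495491]), 'grip_force': 0.0, 'grip_width': 0.08702321005066085}
```

View pics/top0.png

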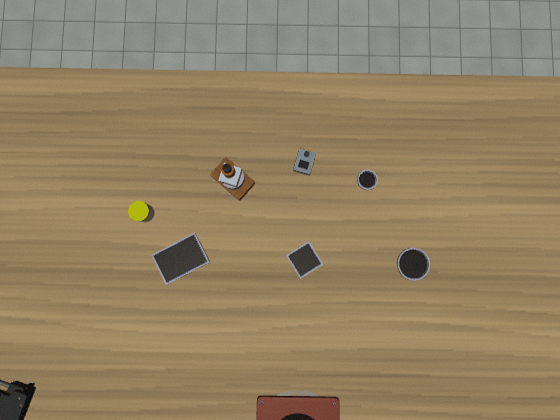

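View pics/scene0.png

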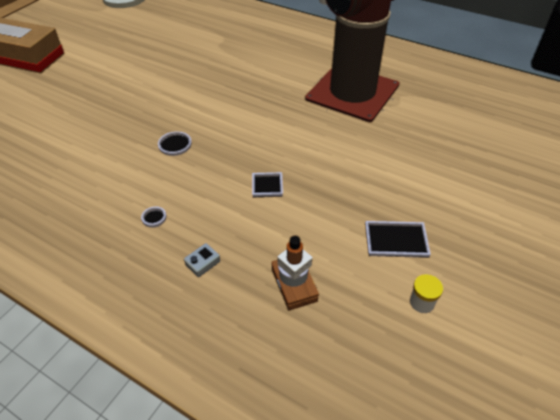

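The top view shows the stack at about (232,178). The oblong dock is at (180,258), the square dock at (305,260), the large round dock at (413,264) and the small round dock at (367,180). The jar is at (138,211) and the counter at (305,161). The scene view agrees. Next I'll fit the docks and move the wrist camera over the stack.

```bash
cat > h.py <<'E'
from station import bot
import numpy as np, cv2
from scipy.spatial.transform import Rotation as Ro
def down(yaw):  # tool y axis at angle yaw from world y ... tool z down
    return (Ro.from_euler('z',yaw)*Ro.from_euler('x',np.pi)).as_rotvec()
def toworld(d,uv,z,fish=False):
    uv=np.atleast_2d(uv).astype(float)
    p=(uv-[d["cx"],d["cy"]])/[d["fx"],d["fy"]]
    if fish:
        r=np.linalg.norm(p,axis=1,keepdims=True)+1e-12
        ray=np.hstack([p/r*np.sin(r),np.cos(r)])
    else: ray=np.hstack([p,np.ones((len(p),1))])
    R,t=np.array(d["R"]),np.array(d["t"]); c=-R.T@t; w=ray@R
    return (c+w*((z-c[2])/w[:,2])[:,None])[:,:2]
def topix(d,X,fish=False):
    c=np.atleast_2d(X)@np.array(d["R"]).T+d["t"]
    if fish:
        rho=np.linalg.norm(c[:,:2],axis=1,keepdims=True)+1e-12
        p=c[:,:2]/rho*np.arctan2(rho,c[:,2:])
    else: p=c[:,:2]/c[:,2:]
    return p*[d["fx"],d["fy"]]+[d["cx"],d["cy"]]
def yaw_near(x,y,z,yaw):
    """choose the half turn with the least joint motion"""
    q0=bot.sense()["joint_pos"]; best=None
    for y_ in (yaw,yaw+np.pi):
        q=bot.ik([x,y,z],down(y_))
        if q is not None:
            c=np.abs(np.array(q)-q0).max()
            if best is None or c<best[0]: best=(c,y_)
    return best[1]
def snap(cam,name=None):
    d=bot.read_camera(cam)
    if name: cv2.imwrite(f"pics/{name}.png",d["frame"][:,:,::-1])
    return d
def fit(mask,d,guess,z,fish=False):
    """blob holding the guess -> metric min-area rect (centre, size, yaw of long side)"""
    n,l,s,c=cv2.connectedComponentsWithStats(mask.astype(np.uint8))
    g=topix(d,[*guess,z],fish)[0]
    k=min(range(1,n),key=lambda i:np.hypot(*(c[i]-g))+ (1e3 if s[i][4]<60 else 0))
    cn=max(cv2.findContours((l==k).astype(np.uint8),0,cv2.CHAIN_APPROX_NONE)[0],key=len)[:,0]
    w=toworld(d,cn,z,fish).astype(np.float32)*1000
    (x,y),(a,b),_=r=cv2.minAreaRect(w); bx=cv2.boxPoints(r)
    e=max(bx[1]-bx[0],bx[2]-bx[1],key=np.linalg.norm)
    return np.array([x,y])/1e3,sorted((a,b)),np.arctan2(e[1],e[0])%np.pi
E
python3 - <<'E'
from h import *
D=dict(small=(.656,-.175),square=(.442,-.013),large=(.437,-.292),oblong=(.440,.310))
for c in ("top","scene"):
    d=snap(c); m=d["frame"].max(2)<75
    for k,g in D.items(): print(c,k,*fit(m,d,g,.003))
x,y=.648,.174
yaw=yaw_near(x,y,.32,np.pi/4); bot.reach([x,y,.32],down(yaw)); print(yaw,bot.sense()["time"])
d=snap("wrist","w1"); print(d["fx"],d["cx"],d["cy"],-np.array(d["R"]).T@d["t"])
for n in "oil_bottle cover_box steel_pot slide_box".split(): print(n,[(x["centre"],x["confidence"]) for x in bot.tip_of("wrist",n)[:2]])
E
```

```text
top small [ 0.65665948 -0.17328702] [39.62897491455078, 42.912254333496094] 3.1380782
top square [ 0.4435549  -0.01049757] [58.86020278930664, 60.51044464111328] 2.1471932
top large [ 0.43737698 -0.29112045] [69.20550537109375, 70.2883071899414] 1.5867913
top oblong [0.44167078 0.31086502] [74.92180633544922, 114.39396667480469] 2.073937
scene small [ 0.65073828 -0.17731741] [34.61400604248047, 37.30644989013672] 3.1382709
scene square [ 0.43732297 -0.01327417] [49.426300048828125, 57.143402099609375] 2.1030257
scene large [ 0.43230261 -0.29498672] [58.460018157958984, 67.21167755126953] 2.1010158
scene oblong [0.43470291 0.30767596] [70.54000091552734, 112.14370727539062] 2.0695567
0.7853981633974483 3.4333
325.19226210127806 279.89318175275764 208.2177231282576 [0.69711294 0.22579936 0.47483408]
oil_bottle [([0.6506, 0.1786, 0.0957], 0.61)]
cover_box [([0.6442, 0.172, 0.0614], 0.62)]
steel_pot [([0.6429, 0.171, 0.0353], 0.44)]
slide_box [([0.6513, 0.1762, -0.0014], 0.84)]
```

View pics/w1.png

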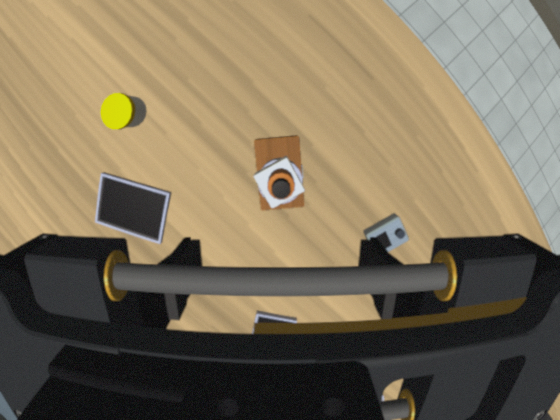

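The wrist view shows the bottle cap at about (281,187) on the white box, whose corners run (254,175) to (304,190). The brown box spans (254,137) to (304,210). I'll localise the cap and cross-check it with the top camera.

```bash
cat >> h.py <<'E'
DOCK=dict(oil_bottle=(.657,-.174,None),cover_box=(.443,-.011,2.13),steel_pot=(.437,-.2915,None),slide_box=(.441,.3105,2.072))
def pick(x,y,base,yaw,opening,squeeze,top=.30,off=.019):
    yaw=yaw_near(x,y,top,yaw); bot.grip(opening,squeeze)
    bot.reach([x,y,top],down(yaw)); bot.move_l([x,y,base+off+.03],.2)
    st=bot.move_l([x,y,base+off],.06,stop_force=8)
    bot.grip(0.0,squeeze); s=bot.sense()
    print("grasp stop",st,"w",s["grip_width"],"f",s["grip_force"],s["ee_pos"])
    bot.move_l([x,y,base+off+.02],.05); bot.move_l([x,y,top],.2)
    s=bot.sense(); print("lifted w",s["grip_width"],"f",s["grip_force"],"F",s["contact_force"]); return yaw
def place(name,yaw,opening,dx=0,dy=0,off=.019,h=.25):
    x,y,_=DOCK[name]; x+=dx; y+=dy
    bot.reach([x,y,h],down(yaw)); bot.move_l([x,y,.05],.2)
    st=bot.move_l([x,y,off+.001],.03,stop_force=4); s=bot.sense()
    print("down",st,s["ee_pos"],s["contact_force"],"w",s["grip_width"])
    return opening
def release(opening):
    bot.grip(opening); p=bot.sense()["ee_pos"]; bot.move_l([p[0],p[1],.05],.05)
    bot.move_l([p[0],p[1],.22],.25); print("t",bot.sense()["time"])
E
python3 - <<'E'
from h import *
w=snap("wrist"); t=snap("top")
for nm,d,fi in (("wrist",w,1),("top",t,0)):
    f=d["frame"].astype(int); hsv=cv2.cvtColor(d["frame"],cv2.COLOR_RGB2HSV)
    for n,z,m,mn in (("cap",.150,f.max(2)<60,0),("white",.094,(f.min(2)>150)&(hsv[...,1]<40),0)):
        try: print(nm,n,*fit(m,d,(.651,.178) if n=="cap" else (.645,.174),z,fi))
        except Exception as e: print(nm,n,e)
E
```

```text
wrist cap [0.52951605 0.07163414] [5.822799205780029, 30.290285110473633] 2.1503077
wrist white [0.64721893 0.17484937] [48.87188720703125, 53.23285675048828] 2.8618526
top cap [0.71121594 0.12903714] [78.53050994873047, 495.5729064941406] 0.14656879
top white [ 0.6830036  -0.00356912] [40.33771514892578, 52.927162170410156] 2.888633
```

```bash
python3 - <<'E'
from h import *
d=snap("wrist"); f=d["frame"]
c=f[125:215,245:313]; cv2.imwrite("pics/c1.png",cv2.resize(c[:,:,::-1],None,fx=6,fy=6,interpolation=0))
print(toworld(d,(281,187),.15,1),toworld(d,(280,184),.132,1),toworld(d,[(254,175),(290,158),(304,190),(269,208)],.094,1))
E
```

```text
[[0.65263925 0.1784464 ]] [[0.65171383 0.17895142]] [[0.63251817 0.20339141]
 [0.6769615  0.18763705]
 [0.66188809 0.1483993 ]
 [0.6163086  0.16230566]]
```

View pics/c1.png

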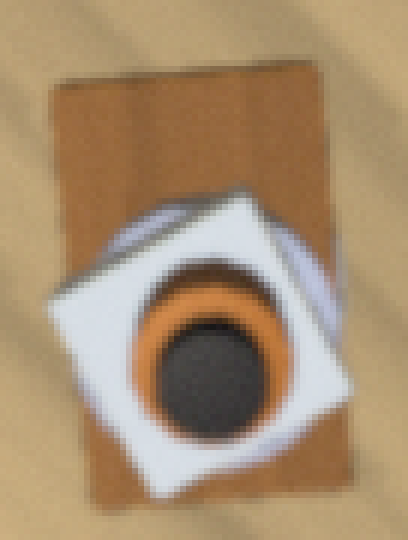

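The crop shows the cap centred at image pixel (280.5,188), which puts the bottle near (0.651, 0.178). The networks agree, so I'll pick it.

```bash
python3 - <<'E'
from h import *
y=pick(.6513,.178,.094,np.pi/4,.06,15)
place("oil_bottle",y,.05)
release(.046)
bot.reach([.648,.174,.30],down(y))
snap("top","t2"); d=snap("wrist")
cv2.imwrite("pics/c2.png",cv2.resize(d["frame"][100:220,220:340,::-1],None,fx=4.5,fy=4.5,interpolation=0))
f=d["frame"].astype(int); hsv=cv2.cvtColor(d["frame"],cv2.COLOR_RGB2HSV)
print(fit((f.min(2)>150)&(hsv[...,1]<25),d,(.645,.174),.094,1), f[170:210:8,281])
print([(o["centre"],o["confidence"]) for o in bot.tip_of("top","oil_bottle")[:2]])
E
```

```text
grasp stop False w 0.029741905329003407 f 15.000077078584582 [0.65139723 0.17798119 0.11317205]
lifted w 0.029583968525541852 f 14.999921007547528 F [ 0.07751062 -0.04101521 -0.82353912]
down True [ 0.65653748 -0.17381017  0.02207208] [-0.17524072 -0.60353594  3.97816145] w 0.02958065695749653
t 14.125
(array([0.64842755, 0.17478607]), [48.68442153930664, 54.571102142333984], np.float32(2.8623815)) [[224 230 235]
 [225 231 237]
 [223 230 236]
 [224 231 236]
 [225 230 236]]
[([0.6578, -0.1753, 0.0044], 0.48), ([0.6488, 0.1783, 0.002], 0.28)]
```

View pics/c2.png

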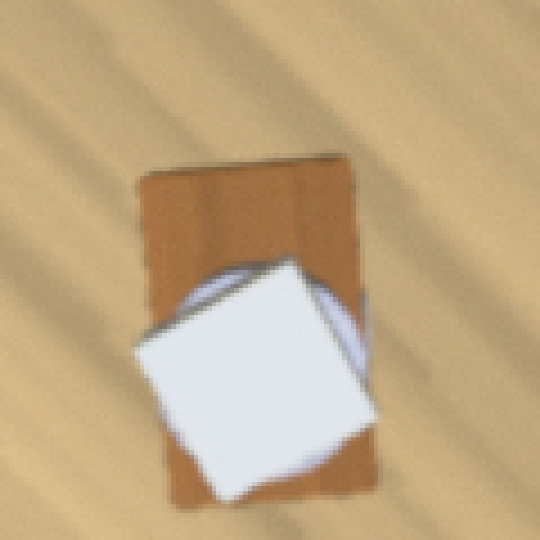

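View pics/t2.png

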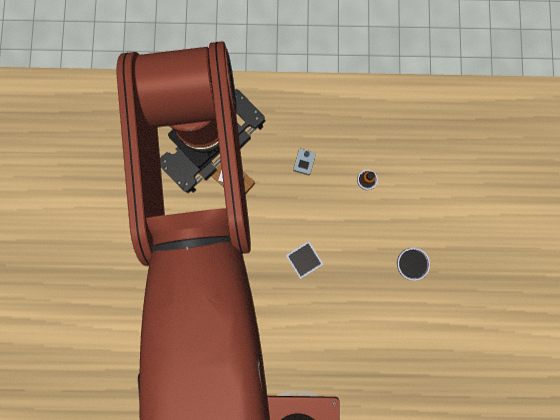

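The bottle stands in the small round dock at (367,180) in the top view. The cover box corners in the crop are at (135,348), (292,258), (377,415) and (226,503).

```bash
cat >> h.py <<'E'
def quad(d,corners,z):
    w=toworld(d,corners,z,1); e=(w[1]-w[0])+(w[2]-w[3]); g=(w[3]-w[0])+(w[2]-w[1])
    print("quad",w.mean(0),np.linalg.norm(e)/2,np.linalg.norm(g)/2,np.arctan2(e[1],e[0]),np.arctan2(g[1],g[0]))
    return w.mean(0),np.arctan2(e[1],e[0]),np.arctan2(g[1],g[0])
def turn(yaw_grasp,obj,dock,sym):
    """tool yaw at the dock that brings obj yaw to dock yaw modulo sym, least turn, reachable"""
    k=(dock-obj+sym/2)%sym-sym/2
    return yaw_grasp+k
def look(name,box):
    d=snap("wrist"); a,b,c,e=box
    cv2.imwrite(f"pics/{name}.png",cv2.resize(d["frame"][a:b,c:e,::-1],None,fx=4.5,fy=4.5,interpolation=0)); return d
E
python3 - <<'E'
from h import *
d=snap("wrist")
quad(d,np.array([(142,177),(349,157),(375,490),(173,508)])/4.5+[220,100],.032)
c,a,b=quad(d,np.array([(135,348),(292,258),(377,415),(226,503)])/4.5+[220,100],.094)
b=(b+np.pi/2); a=a+((b-a+np.pi/4)%(np.pi/2)-np.pi/4)/2
y0=bot.sense()["orientation"]
# tool yaw near the present 45deg
yg=np.pi/4+((a-np.pi/4+np.pi/4)%(np.pi/2)-np.pi/4)
print("box",c,a,yg)
y=pick(*c,.066,yg,.068,20)
yd=turn(y,a,DOCK["cover_box"][2],np.pi/2); print(y,yd)
place("cover_box",yd,.06); release(.062)
bot.reach([.648,.174,.28],down(np.pi/4)); d=look("c3",(100,220,220,340))
E
```

```text
quad [0.64808092 0.17718567] 0.06028042147783521 0.09918547242077608 -0.6929208437740643 -2.2740810997640706
quad [0.64668884 0.17606013] 0.04491283746471334 0.04562093406681011 -0.2547408990360124 -1.853118623641776
box [0.64668884 0.17606013] -0.26853159794144593 1.3022647288534506
grasp stop False w 0.04562485458403236 f 19.98309016227722 [0.64688692 0.17608974 0.08536046]
lifted w 0.04575523758300513 f 19.983026683330536 F [-0.09616788 -0.03014316 -1.42711241]
1.3022647288534506 0.5592036732051033
down True [ 0.44257643 -0.01090115  0.02205992] [-0.11473547  0.21505211  3.90995774] w 0.0457988897430141
t 26.125
```

View pics/c3.png

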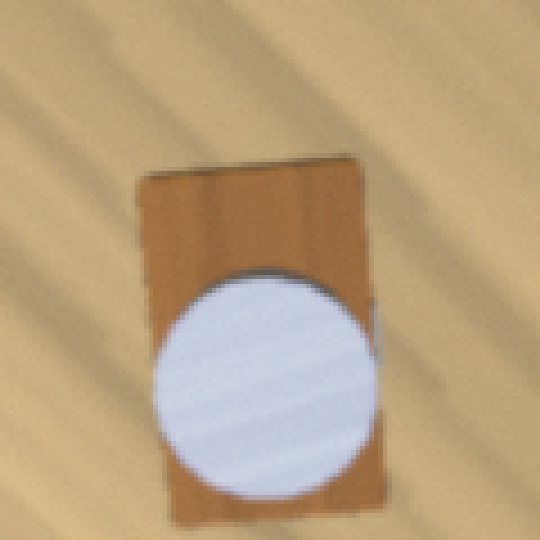

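The cover box is off. The pot lid is centred at crop (265.5,386). The brown box corners are at (140,180), (356,159), (384,508) and (172,526), with a small grey feature at (377,330) on its right side. Next is the pot.

```bash
python3 - <<'E'
from h import *
d=snap("wrist")
quad(d,np.array([(140,180),(356,159),(384,508),(172,526)])/4.5+[220,100],.032)
p=np.array([(265.5,386),(265.5,274),(265.5,498),(153,386),(378,386)])/4.5+[220,100]
w=toworld(d,p,.066,1); c=w[1:].mean(0); print(w,c)
y=pick(*c,.032,np.pi/4,.080,35)
place("steel_pot",y,.07); release(.076)
bot.reach([.648,.174,.25],down(np.pi/4)); d=look("c4",(90,230,210,350))
E
```

```text
quad [0.64787695 0.17694921] 0.06019356134963952 0.09918161193557615 -0.6936085825370256 -2.2723584390804357
[[0.64519682 0.17319479]
 [0.66563861 0.19360984]
 [0.62412681 0.15215813]
 [0.62481019 0.19366171]
 [0.66564698 0.15281159]] [0.64505565 0.17306032]
grasp stop False w 0.05628588772867529 f 34.99997824430466 [0.64525154 0.17311807 0.05134777]
lifted w 0.05667705116603939 f 35.00013783574104 F [ 0.35403435 -0.5128597  -1.399932  ]
down True [ 0.43662256 -0.29119913  0.02225007] [-0.72612135  0.51099705  4.09683723] w 0.056058104666856644
t 38.6
```

View pics/c4.png

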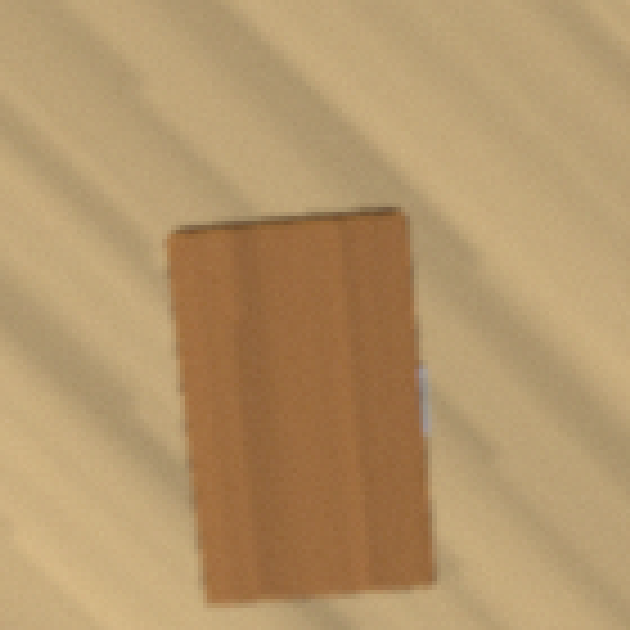

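The bare box has corners at (170,234), (405,212), (434,585) and (206,603), with a thin clasp centred on one long side at (426,400). I'll grasp it across its width at the middle.

```bash
python3 - <<'E'
from h import *
d=snap("wrist")
c,a,b=quad(d,np.array([(170,234),(405,212),(434,585),(206,603)])/4.5+[210,90],.032)
a=a+np.pi/2; b=b+np.pi; yg=(a+b)/2; print(yg)
y=pick(*c,0,yg,.082,50,top=.2,off=.020)
x0,y0,yd=DOCK["slide_box"]
yd=yaw_near(x0,y0,.2,yd); print(y,yd)
place("slide_box",yd,.07,off=.020,h=.2); look("c5",(90,390,100,233))
E
```

```text
quad [0.647955  0.1770046] 0.060577160726066386 0.09874258520737743 -0.6991505372419655 -2.272374417171995
0.8704320129853647
grasp stop False w 0.061492322367959276 f 49.99577879905701 [0.64820784 0.1770499  0.02038782]
lifted w 0.06158179194100944 f 49.995394349098206 F [ 0.55875209 -0.41492084 -2.17920667]
0.8704320129853647 2.072
down True [0.44058964 0.31030296 0.0233634 ] [-0.45698152  0.18675377  4.38224395] w 0.06193149084254443
```

```bash
python3 - <<'E'
from h import *
release(.075)
bot.reach([.35,.50,.35],down(2.07)) if bot.ik([.35,.50,.35],down(2.07)) is not None else None
T=snap("top"); S=None
for n in DOCK: print(n,[(o["centre"],o["confidence"]) for o in bot.tip_of("top",n)[:2]])
S=snap("scene")
cv2.imwrite("pics/t6.png",cv2.resize(T["frame"][130:300,120:450,::-1],None,fx=2.4,fy=2.4,interpolation=2))
cv2.imwrite("pics/s6.png",cv2.resize(S["frame"][100:330,130:460,::-1],None,fx=2.4,fy=2.4,interpolation=2))
print(bot.sense()["time"])
E
```

```text
t 49.7333
oil_bottle [([0.6561, -0.1779, 0.0028], 0.48)]
cover_box [([0.4448, -0.0125, 0.0067], 0.89)]
steel_pot [([0.4328, -0.2925, 0.0042], 0.88), ([0.4409, 0.3038, 0.0012], 0.68)]
slide_box [([0.4415, 0.3103, 0.0044], 0.94)]
51.0083
```

View pics/t6.png

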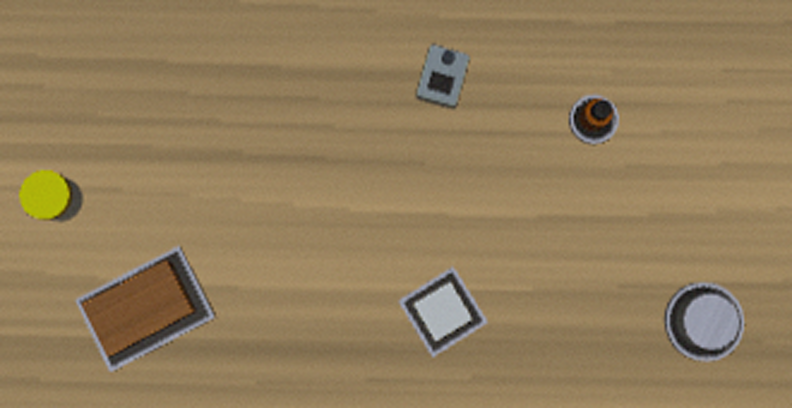

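View pics/s6.png

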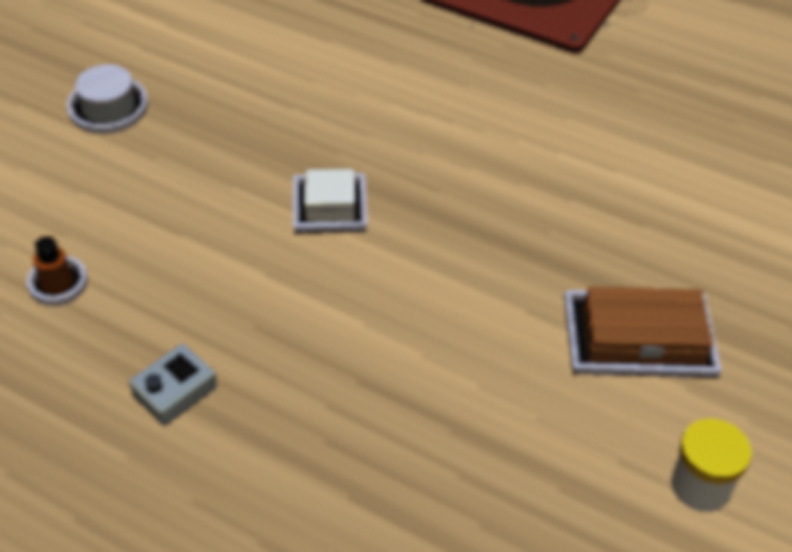

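Both views show every piece upright inside its own dock, and the jar and counter have not moved. The release heights match pieces resting flat on the dock floors, so I'm handing in.

```bash
python3 -c "
from station import bot
print(bot.close_job())"
```

```text
the job is handed in; nothing more can be done
None
```

I took the stack apart from the top down and set all four pieces upright and flat in their own docks, left the jar and counter where they stood, and handed the job in at about 51 s; no verdict was returned.

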